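Index the specimen turntable and swing the shield over the stub

ROBOT

A 6-joint arm with a two-finger parallel gripper is mounted at the origin on the work surface. World frame = base frame: x ahead of the robot, y to its left, z up, the work surface at z = 0. Lengths are in m, angles in degrees, forces in N, time in s.
With the tool pointing down it reaches from about 0.4 to 0.825 m from the base axis. Payload 7 kg.
Tool frame: the origin (TCP) lies on the centre line of the jaws, within the pads' length; the fingertips stand 14 mm ahead of it and the grasp point (between the pads) lies 5 mm behind it; z points along the fingers, y is the line along which they close (so a half turn about z gives the same grasp; the last joint's range is limited). The gripper opens to 88 mm and grips with 3 to 60 N. Pads are 19 mm wide; open, the fingers measure 130 mm over their backs; the gripper's body (78 mm by 193 mm) begins 47 mm behind the grasp point.
Start: joints at [-51.045, 20.546, 0.682, 0, -70.136, -16.507], TCP at [0.258, -0.624, 0.201] pointing down, gripper open.
Joint ranges: [-176.03, 176.03], [-82.01, 121.73], [-58.28, 71.71], [-173.87, 95.51], [-174.79, -0.11], [-173.66, 173.66]. Speed limits (degrees/s): [136.94, 136.94, 172.46, 180, 180, 180].

INTERFACE

Orientations are given as [roll, pitch, yaw] about the fixed x, y, z axes, in that order (R = Rz(yaw) Ry(pitch) Rx(roll)).
In Python, from plant import r gives the robot as it stands.
- The arm moves only by the tool send_rows, never from a script. Its argument "steps" is a list of rows, each an object with "dp": the shift along the tool's x, y, z in mm, a list of three; "roll": the turn about the tool's z in rad; "jaw": the opening in per cent of the stroke, from 0 (shut) to 100 (fully open). In form: [{"dp": [tx, ty, tz], "roll": roll, "jaw": jaw}, ...]. A call has 1 to 5 rows; each row is the pose to reach, as a shift and turn from the pose commanded when the call began, along the tool's axes at that moment; what a row does not reach only later rows make up. A row lasts 1/8 s, in which the tool goes at most 62.5 mm and 10.7 degrees, less where a joint would pass 70% of its speed; a pose out of reach is approached as far as the arm can. A call with a gripper value outside its range is refused whole. The fingers move at their own pace and stop on an object; "newtons" is the grip in N (left out, the last holds). Time passes only in rows, so rows that repeat a pose let the fingers close. It gives the time, the measured TCP pose, the force, the opening and the grip force at its end, in the units of the state.
- r.get_state(): the state, without advancing time (a new reading comes with each control period).
- r.capture(name): name is "scene" or "top" or "wrist"; returns a dict with "image" (400x640x3 uint8, blue, green, red), "K" (3x3 intrinsics, pixels), "dist" ([k1, k2, p1, p2, k3] as OpenCV has them; the pictures are not rectified), "rvec" (rotation vector, rad) and "tvec" (3), from world to camera coordinates, as OpenCV has them. Camera axes: x right, y down, z forward; pixel columns grow to the right and rows downward; lengths in m; the calibration is good to about 2 mm. A picture is of the moment at which its call begins. There is no depth.
- r.close_job(): hands the job in; it is judged then, once.
The state is a dict: "time_s": time; "joints": joint angles; "qd": joint speeds; "joint_torque": joint torques, N m; "tcp_pos": TCP position; "eef_rot": TCP orientation; "contact_force": force on the tool from outside, world axes, zero at the start; "moment": the same for the moment, N m; "gripper_width": finger opening in m; "gripper_force": force on a finger pad.
Only numpy, scipy, OpenCV 4.12 (cv2) and the standard library are available. Lean on these libraries where they do the work, as an engineer would, in place of code of your own. Each camera call takes 0.05 s, during which the arm holds its last target. There are 200 camera calls.

TASK

With a fingertip, push on an arm of the turntable to turn it until the tall narrow stub stands at the pointed index; then push the shield arm round against its stop, so that its round disc covers that stub. Only push: do not touch any of the stubs, do not lift the turntable off its spindle, and leave the loose things around the stand where they are. Finish clear of everything.

Things in the scene. Friction and masses are not known exactly. Their poses are not given: they have to be found in the camera images.
- stand: fixed dark steel specimen stand: round base plate 240 mm across, 14 mm thick, with a flat lug 10 mm thick. Origin: on the table under the turntable's axis; z up; its +y axis points from the turntable's axis towards the pointed index
- index_tip (a point): point of the index, a small cone lying on a short post and pointing at the turntable's axis, 123 mm from that axis along the stand's +y, 34 mm above the table (brass cone 20 mm thick at its back, 30 mm long, top 44 mm high)
- turntable (a joint): angle of the four-armed aluminium turntable about the stand's vertical axis, rad, counterclockwise from above positive; 0 or any whole turn (6.283) puts the tall stub exactly at the index. No spring, no stop within reach; light friction (about 0.06 N m) keeps it where it is left. It only sits on its spindle and would come off upwards if lifted
- hub_top (a point): top centre of the turntable, on its axis, 79 mm above the table. Hub 48 mm across; four straight arms at right angles, each an upright bar 10 mm wide, 45 to 75 mm above the table (open below), reaching 84 mm from the axis; beyond each, centred 100 mm from the axis, a round pad 30 mm across, 45 to 51 mm high, that carries a stub
- tall_stub: the tall narrow stub on one pad, a steel cylinder 16 mm across and 24 mm high, from 51 to 75 mm above the table; fixed to the turntable; origin: centre of its underside, 100 mm from the turntable's axis
- index_spot (a point): the place at the index: 100 mm from the turntable's axis in the stand's +y direction, 50 mm above the table, 23 mm short of the index's point; the tall stub belongs here
- shield (a joint): angle of the shield arm about its column, rad, growing counterclockwise from above: 0 = swung fully out, 1.4 = against its stop, with the disc centred over the place at the index. In the stand's frame the arm points from the column at 2.229 rad plus this value, counterclockwise from the stand's +x. No spring; light friction (0.05 N m) keeps it where it is left
- shield_column (a point): foot of the column that the shield arm turns on: on the column's axis at table height, at x = +85 mm, y = +145 mm in the stand's frame; column 18 mm thick (arm's boss 22 mm), 102 mm high with the boss. The shield arm is a straight upright aluminium bar 8 mm wide, 82 to 98 mm above the table, from 9 to 79 mm from the column's axis, then the disc
- shield_disc (a point): centre of the round shield at the end of the shield arm: an aluminium disc 40 mm across, 5 mm thick, 82 to 87 mm above the table, 96 mm from the column's axis
- flat_stub1: one of three flat wide stubs on the other pads, a steel disc 24 mm across, 51 to 58 mm above the table; fixed to the turntable; origin: centre of its underside
- flat_stub2: one of three flat wide stubs on the other pads, a steel disc 24 mm across, 51 to 58 mm above the table; fixed to the turntable; origin: centre of its underside
- flat_stub3: one of three flat wide stubs on the other pads, a steel disc 24 mm across, 51 to 58 mm above the table; fixed to the turntable; origin: centre of its underside
- vial: bystander: small capped glass vial, 24 mm across, 48 mm high, standing beside the stand, loose; origin: centre of its underside
- spare_stub: bystander: loose steel stub standing beside the stand, 24 mm across, 22 mm high; origin: centre of its underside
- pot: bystander: small capped pot, 36 mm across, 36 mm high, beside the stand; origin: centre of its underside
- mouse: bystander: black computer mouse, 100 x 58 x 32 mm; origin: centre of its underside
- dish: bystander: closed white plastic dish, 90 mm across, 14 mm high; origin: centre of its underside
- tray: bystander: divided blue tray, 100 x 70 x 25 mm; origin: centre of its underside
- pen_case: bystander: black pen case, 140 x 28 x 16 mm; origin: centre of its underside

How it is judged (in metres and radians):
On the way, in this order (a step that is already met when the one before it is completed fails the run):
1. the tall stub has been turned to the index and rests there (horizontal distance between tall_stub and index_spot below 0.01 m and velocity of joint turntable between -0.05 and 0.05 rad/s), for 0.3 s.
2. the shield arm is against its stop, over the tall stub (value of joint shield above 1.33 rad and horizontal distance between shield_disc and tall_stub below 0.012 m), for 0.2 s.
At the end, for the whole second after the job is handed in: The tall stub is within 10 mm of the place at the index, the shield arm is against its stop (joint above 1.33 rad) with its disc's centre within 12 mm of the tall stub's axis, the turntable sits on its spindle, and both are at rest (all of step 1 and all of step 2 and not (z of hub_top in the frame of stand above 0.086 m) and velocity of joint shield between -0.05 and 0.05 rad/s); the robot touches nothing.
It fails at once if the turntable is lifted more than 7 mm off its spindle (z of hub_top in the frame of stand above 0.086 m).
It fails at once if the robot touches a stub on the turntable (contact force between any of the fingers, the arm and tall_stub above 0.5 N or contact force between any of the fingers, the arm and flat_stub1 above 0.5 N or contact force between any of the fingers, the arm and flat_stub2 above 0.5 N or contact force between any of the fingers, the arm and flat_stub3 above 0.5 N).
It fails at once if a loose thing is moved more than 20 mm (distance of any of vial, spare_stub, pot, mouse, dish, tray, pen_case from where it was at the start of the episode above 0.02 m).
It also fails if it takes over 64 s, if anything falls off the work surface, if the arm or the gripper's body presses on something with over 40 N, if the wrist force passes 120 N, or if a joint passes its speed limit or range.

## Working session

There is one attempt and no reset: what is moved stays moved. The work goes in short steps, Python scripts to look and compute and a tool call to move; the robot and the scene stay as the last step left them, time stands still between calls to the robot, and variables do not carry over. Pictures are saved under pics/ and viewed, at most 10 in all, crops included, and the job is handed in when it is done.

Besides the shell and the picture viewer there is one more tool, called after "Call:" as name(argument=value, ...), one argument or row to a line, values as JSON. send_rows: Moves the arm, as the interface text tells. Its arguments: {"type":"object","properties":{"steps":{"type":"array","items":{"type":"object","properties":{"dp":{"type":"array","items":{"type":"number"}},"roll":{"type":"number"},"jaw":{"type":"number"}}}},"newtons":{"type":"number"}},"required":["steps"]}

```bash
mkdir -p pics; ls
python3 - <<'E'
from plant import r
import cv2,numpy as np
for n in("top","scene"):
    c=r.capture(n);cv2.imwrite(f"pics/{n}0.png",c["image"])
    R=cv2.Rodrigues(np.array(c["rvec"]))[0];print(n,c["K"],c["dist"],-R.T@np.array(c["tvec"]).ravel(),R[2])
print(r.get_state())
E
```

```text
pics
top [[410.88099316   0.         315.88314648]
 [  0.         410.88099316 201.59321937]
 [  0.           0.           1.        ]] [-0.11004056  0.          0.          0.          0.        ] [ 0.48474078 -0.01879899  1.35228936] [ 0.06118497  0.00391597 -0.99811876]
scene [[512.8545853    0.         323.7718579 ]
 [  0.         512.8545853  199.00681772]
 [  0.           0.           1.        ]] [0.02353144 0.         0.         0.         0.        ] [ 1.12445022 -0.85693195  0.92373681] [-0.42507902  0.64137477 -0.63870668]
{'time_s': 0.1, 'joints': array([-5.10464764e+01,  2.05885431e+01,  6.40261620e-01, -1.74069544e-02,
       -7.01352477e+01, -1.65067050e+01]), 'qd': array([-0.0110322 , -0.11017384,  0.0947375 ,  0.01536368,  0.03549581,
        0.04387106]), 'joint_torque': array([-1.53244306e-03, -5.84162021e+01,  2.93754458e+01,  7.01560602e+00,
        1.02070600e-02, -4.16444470e-05]), 'tcp_pos': array([ 0.25752849, -0.62344451,  0.19981316]), 'eef_rot': array([ 1.79915263e+02, -8.04497640e-03, -1.57559102e+02]), 'contact_force': array([-0.27627049, -0.59957649,  0.39758429]), 'moment': array([ 0.00571614, -0.00089091,  0.0568191 ]), 'gripper_force': 0.0, 'gripper_width': 0.0876048732405008}
```

View pics/top0.png

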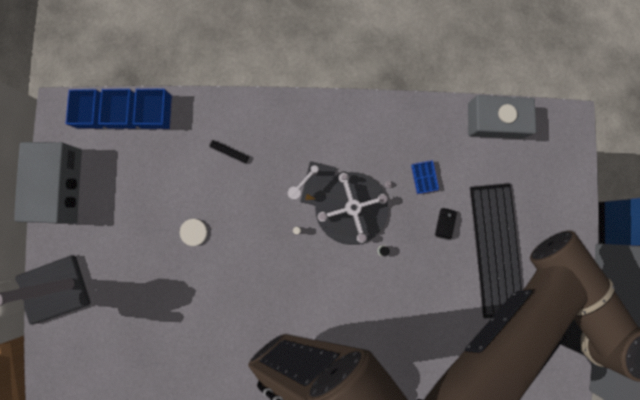

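View pics/scene0.png

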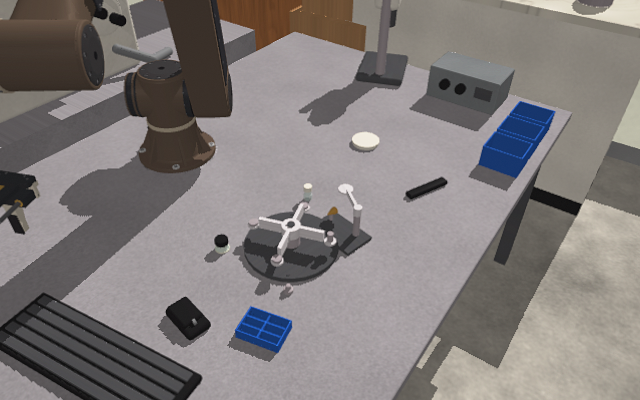

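The top view shows the turntable hub near (353,207), the index near (310,198) in brass, the shield disc at (294,193) and its column near (315,168). I need enlarged crops to tell the stubs apart.

```bash
cat > h.py <<'E'
import cv2,numpy as np
def cam(c): 
    R=cv2.Rodrigues(np.array(c["rvec"]))[0]; t=np.array(c["tvec"]).ravel(); return R,t,np.array(c["K"]),np.array(c["dist"])
def ray(c,uv,z):
    R,t,K,d=cam(c); n=cv2.undistortPoints(np.array([[uv]],float),K,d)[0,0]
    v=R.T@np.array([*n,1]); o=-R.T@t; return (o+v*(z-o[2])/v[2])
def proj(c,P): 
    return cv2.projectPoints(np.array(P,float).reshape(-1,3),np.array(c["rvec"]),np.array(c["tvec"]),np.array(c["K"]),np.array(c["dist"]))[0][:,0]
E
python3 - <<'E'
from plant import r
import cv2,numpy as np
from h import *
c=r.capture("top");s=r.capture("scene")
a=cv2.resize(c["image"][150:270,270:410],None,fx=5,fy=5,interpolation=cv2.INTER_CUBIC)
cv2.imwrite("pics/t1.png",a)
b=cv2.resize(s["image"][165:305,200:390],None,fx=4,fy=4,interpolation=cv2.INTER_CUBIC)
cv2.imwrite("pics/s1.png",b)
np.save("pics/c0.npy",[c,s],allow_pickle=True)
print(ray(c,(353,207),.079),ray(c,(294,193),.087),ray(c,(315,168),.102),ray(s,(291,226),.079))
E
```

```text
[ 0.54876785 -0.12940572  0.079     ] [0.58726981 0.05442803 0.087     ] [ 0.66449018 -0.00867608  0.102     ] [ 0.55563864 -0.1393581   0.079     ]
```

View pics/t1.png

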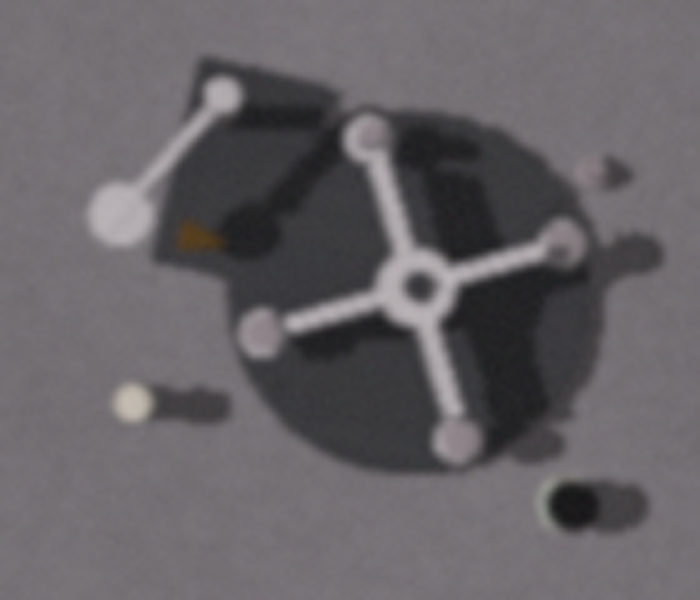

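View pics/s1.png

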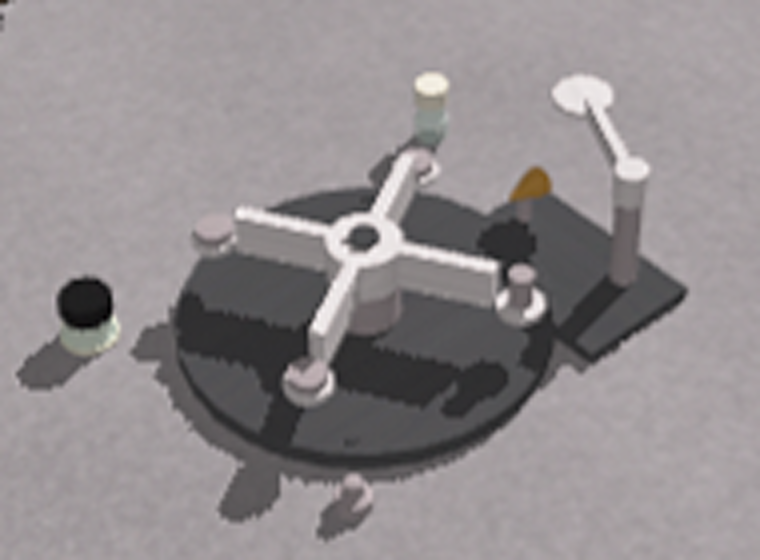

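Top crop: the hub is at (419,287), the column at (222,95), the disc at (120,214) and the index tip at (227,241). The stub pads are at (367,137), (562,242), (457,440) and (262,333). The scene crop shows that the tall stub, at scene-crop (522,285), is the one at top-crop (367,137), next to the shield column. Next I compute the geometry.

Run:
```python
from h import *
c,s=np.load("pics/c0.npy",allow_pickle=True)
T=lambda x,y:(270+(x+.5)/5-.5,150+(y+.5)/5-.5)
S=lambda x,y:(200+(x+.5)/4-.5,165+(y+.5)/4-.5)
def tri(a,b):
    P=[];Q=[]
    A=np.zeros((3,3));B=np.zeros(3)
    for cc,uv in((c,a),(s,b)):
        p=ray(cc,uv,0);q=ray(cc,uv,.3);d=(q-p)/np.linalg.norm(q-p);M=np.eye(3)-np.outer(d,d);A+=M;B+=M@p
    return np.linalg.solve(A,B)
L={"hub":((419,287),(362,237),.079),"col":((222,95),(631,168),.102),"disc":((120,214),(582,95),.087),"tip":((227,241),(512,200),.034),
"tall":((374,134),(522,272),.075),"f1":((562,242),(308,377),.058),"f2":((457,440),(214,232),.058),"f3":((262,333),(422,165),.058),
"vial":((131,403),(432,84),.048),"pot":((573,506),(85,302),.036),"spare":((592,172),(352,488),.022)}
for k,(a,b,z) in L.items():
    print(k,ray(c,T(*a),z).round(4),ray(s,S(*b),z).round(4),tri(T(*a),S(*b)).round(4))
h=(ray(c,T(419,287),.079)+ray(s,S(362,237),.079))/2
cl=(ray(c,T(222,95),.102)+ray(s,S(631,168),.102))/2
d=(cl-h)[:2];print(h,cl,np.hypot(*d),"expect",np.hypot(.085,.145),"stand yaw",np.degrees(np.arctan2(d[1],d[0])-np.arctan2(.145,.085)))
```

```text
hub [ 0.5488 -0.1306  0.079 ] [ 0.5493 -0.1345  0.079 ] [ 0.5482 -0.1315  0.0762]
col [ 0.6626 -0.0057  0.102 ] [ 0.6616 -0.0076  0.102 ] [ 0.6619 -0.0062  0.1013]
disc [0.5891 0.0557 0.087 ] [0.5884 0.052  0.087 ] [0.5882 0.0551 0.0851]
tip [ 0.5777 -0.0105  0.034 ] [ 0.5767 -0.0104  0.034 ] [ 0.5774 -0.0107  0.0346]
tall [ 0.6441 -0.1011  0.075 ] [ 0.6434 -0.1     0.075 ] [ 0.644  -0.101   0.0761]
f1 [ 0.5805 -0.2227  0.058 ] [ 0.5822 -0.2298  0.058 ] [ 0.5798 -0.2246  0.0521]
f2 [ 0.4541 -0.1583  0.058 ] [ 0.4573 -0.1665  0.058 ] [ 0.4529 -0.16    0.0508]
f3 [ 0.5185 -0.0341  0.058 ] [ 0.5247 -0.0389  0.058 ] [ 0.5195 -0.0335  0.0516]
vial [0.4723 0.0477 0.048 ] [0.4728 0.0441 0.048 ] [0.4716 0.0473 0.0454]
pot [ 0.413 -0.236  0.036] [ 0.4177 -0.2435  0.036 ] [ 0.4121 -0.2377  0.0282]
spare [ 0.6295 -0.2474  0.022 ] [ 0.634  -0.2572  0.022 ] [ 0.6296 -0.2499  0.0121]
[ 0.54905202 -0.13259337  0.079     ] [ 0.662078   -0.00662695  0.102     ] 0.16924068766082906 expect 0.1680773631397161 stand yaw -11.521571179717439
```

The tall arm points to about 17.5° in world, and the index direction is about 78°, so the turntable must turn about +60°. The shield is at about 0.43 rad. I'll push the f1 arm (world 288° to 348°) from its clockwise side, with the jaws closed and the finger centre at r≈52 mm.

```bash
cat >> h.py <<'E'
from scipy.spatial.transform import Rotation as Rn
hub=np.array([.549,-.131])
def rows(r,W):
    s=r.get_state();R=Rn.from_euler("xyz",s["eef_rot"],degrees=True).as_matrix()
    print("at",s["tcp_pos"].round(4),s["eef_rot"].round(1),"F",s["contact_force"].round(1),"t",round(s["time_s"],2))
    for x,y,z,yaw in W:
        d=R.T@(np.array([x,y,z])-s["tcp_pos"])*1000
        roll=-np.radians((yaw-s["eef_rot"][2]+180)%360-180)
        print([x,y,z,yaw],d.round(1).tolist(),round(roll,3))
def arm(phi,rad=.052,off=.0145,z=.074):
    p=np.radians(phi);u=np.array([np.cos(p),np.sin(p)]);n=np.array([-u[1],u[0]])
    q=hub+rad*u-off*n;return (*q.round(4).tolist(),z,phi+90-360 if phi>90 else phi+90)
E
python3 - <<'E'
from plant import r
from h import *
a=arm(288,off=.030)
rows(r,[(*a[:2],.2,a[3]),(*a[:2],.12,a[3]),a])
E
```

```text
at [ 0.2576 -0.6236  0.2001] [ 179.9   -0.  -157.6] F [-1.   0.7  0.6] t 0.2
[0.5365, -0.1897, 0.2, 18] [-423.4, 294.5, 0.3] -3.064
[0.5365, -0.1897, 0.12, 18] [-423.4, 294.4, 80.3] -3.064
[0.5365, -0.1897, 0.074, 18] [-423.4, 294.4, 126.3] -3.064
```

Call:
send_rows(
  steps=[
    {"dp": [-60, 42, 0], "roll": 0.077, "jaw": 0},
    {"dp": [-145, 100, 0], "roll": 0.077, "jaw": 0},
    {"dp": [-230, 160, 0], "roll": 0.077, "jaw": 0},
    {"dp": [-310, 215, 0], "roll": 0.077, "jaw": 0},
    {"dp": [-370, 257, 0], "roll": 0.077, "jaw": 0},
  ],
)

```text
time_s: 0.82
tcp_pos: [0.4277, -0.3593, 0.2008]
eef_rot: [-180.0, 0.0, -162.0]
contact_force: [1.2, 0.5, 0.4]
gripper_width: 0.0436
gripper_force: 0.0
```

```bash
sed -i 's/phi+90-360 if phi>90 else phi+90/phi+90-360/' h.py
python3 - <<'E'
from plant import r
from h import *
a=arm(288,off=.030)
rows(r,[(*a[:2],.2,a[3]),(*a[:2],.12,a[3]),a])
E
```

```text
at [ 0.4277 -0.3593  0.2008] [-180.    0. -162.] F [1.2 0.5 0.4] t 0.82
[0.5365, -0.1897, 0.2, 18] [-156.0, 127.6, 0.8] -3.141
[0.5365, -0.1897, 0.12, 18] [-155.9, 127.6, 80.8] -3.141
[0.5365, -0.1897, 0.074, 18] [-155.9, 127.6, 126.8] -3.141
```

Call:
send_rows(
  steps=[
    {"dp": [0, 0, 0], "roll": 0, "jaw": 0},
    {"dp": [0, 0, 0], "roll": 0, "jaw": 0},
    {"dp": [0, 0, 0], "roll": 0, "jaw": 0},
  ],
)

```text
time_s: 1.2
tcp_pos: [0.4262, -0.3619, 0.2005]
eef_rot: [180.0, -0.0, -162.0]
contact_force: [-0.2, 0.5, -0.1]
gripper_width: 0.0131
gripper_force: 0.0
```

```bash
sed -i 's/phi+90-360)/phi-90)/; s/phi+90-360/phi-90/' h.py
python3 - <<'E'
from plant import r
from h import *
a=arm(288,off=.030)
rows(r,[(*a[:2],.2,a[3]),(*a[:2],.12,a[3]),a])
E
```

```text
at [ 0.4262 -0.3619  0.2005] [ 180.   -0. -162.] F [-0.2  0.5 -0.1] t 1.2
[0.5365, -0.1897, 0.2, 198] [-158.0, 129.9, 0.5] -0.001
[0.5365, -0.1897, 0.12, 198] [-158.0, 129.8, 80.5] -0.001
[0.5365, -0.1897, 0.074, 198] [-158.0, 129.8, 126.5] -0.001
```

Call:
send_rows(
  steps=[
    {"dp": [-45, 37, 0], "roll": 0, "jaw": 0},
    {"dp": [-90, 74, 0], "roll": 0, "jaw": 0},
    {"dp": [-130, 107, 0], "roll": 0, "jaw": 0},
    {"dp": [-158, 130, 0], "roll": 0, "jaw": 0},
    {"dp": [-158, 130, 0], "roll": 0, "jaw": 0},
  ],
)

```text
time_s: 1.82
tcp_pos: [0.5377, -0.1881, 0.2002]
eef_rot: [180.0, -0.0, -161.9]
contact_force: [-0.4, -0.3, -0.1]
gripper_width: 0.0003
gripper_force: 0.0
```

Call:
send_rows(
  steps=[
    {"dp": [0, 0, 40], "roll": 0, "jaw": 0},
    {"dp": [0, 0, 80], "roll": 0, "jaw": 0},
    {"dp": [0, 0, 105], "roll": 0, "jaw": 0},
    {"dp": [0, 0, 105], "roll": 0, "jaw": 0},
    {"dp": [0, 0, 105], "roll": 0, "jaw": 0},
  ],
)

```text
time_s: 2.45
tcp_pos: [0.5373, -0.1897, 0.0967]
eef_rot: [-180.0, 0.1, -162.0]
contact_force: [1.1, 0.1, -0.2]
gripper_width: 0.0002
gripper_force: 0.0
```

Run:
```python
from plant import r
from h import *
a=arm(288,off=.030)
rows(r,[a,arm(288,off=.022)])
s=r.capture("scene")
cv2.imwrite("pics/s2.png",cv2.resize(s["image"][125:305,180:400],None,fx=3.5,fy=3.3,interpolation=cv2.INTER_CUBIC))
```

```text
at [ 0.5373 -0.1897  0.0967] [-1.80e+02  1.00e-01 -1.62e+02] F [ 1.1  0.1 -0.2] t 2.45
[0.5365, -0.1897, 0.074, 198] [0.8, 0.3, 22.7] -0.001
[0.5441, -0.1873, 0.074, 198] [-7.2, 0.2, 22.7] -0.001
```

View pics/s2.png

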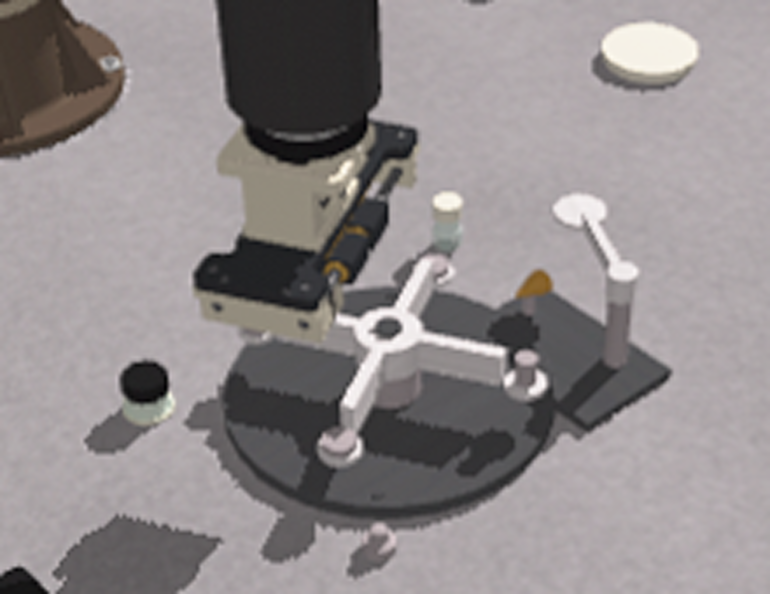

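The gripper is over the quadrant clockwise of the f1 arm and nothing has moved. I'll lower it and push.

Call:
send_rows(
  steps=[
    {"dp": [0, 0, 12], "roll": 0, "jaw": 0},
    {"dp": [0, 0, 22.5], "roll": 0, "jaw": 0},
    {"dp": [0, 0, 22.5], "roll": 0, "jaw": 0},
    {"dp": [-7, 0, 22.5], "roll": 0, "jaw": 0},
    {"dp": [-7, 0, 22.5], "roll": 0, "jaw": 0},
  ],
)

```text
time_s: 3.12
tcp_pos: [0.5445, -0.1862, 0.0735]
eef_rot: [-180.0, 0.0, -161.9]
contact_force: [-1.1, 0.1, 0.4]
gripper_width: 0.0004
gripper_force: 0.0
```

Run:
```python
from plant import r
from h import *
rows(r,[arm(p) for p in range(288,345,4)])
```

```text
at [ 0.5445 -0.1862  0.0735] [-180.     0.  -161.9] F [-1.1  0.1  0.4] t 3.12
[0.5513, -0.1849, 0.074, 198] [-6.9, -0.8, -0.5] 0.001
[0.555, -0.1846, 0.074, 202] [-10.5, -1.7, -0.5] -0.069
[0.5588, -0.1841, 0.074, 206] [-14.2, -2.4, -0.5] -0.138
[0.5624, -0.1833, 0.074, 210] [-17.9, -2.7, -0.5] -0.208
[0.5661, -0.1822, 0.074, 214] [-21.8, -2.8, -0.5] -0.278
[0.5696, -0.1809, 0.074, 218] [-25.5, -2.7, -0.5] -0.348
[0.573, -0.1793, 0.074, 222] [-29.2, -2.2, -0.5] -0.418
[0.5763, -0.1776, 0.074, 226] [-32.9, -1.6, -0.5] -0.488
[0.5795, -0.1755, 0.074, 230] [-36.6, -0.6, -0.5] -0.557
[0.5825, -0.1733, 0.074, 234] [-40.1, 0.5, -0.5] -0.627
[0.5854, -0.1709, 0.074, 238] [-43.6, 1.9, -0.5] -0.697
[0.5881, -0.1682, 0.074, 242] [-47.0, 3.6, -0.5] -0.767
[0.5906, -0.1654, 0.074, 246] [-50.3, 5.5, -0.5] -0.837
[0.5929, -0.1624, 0.074, 250] [-53.4, 7.7, -0.5] -0.906
[0.595, -0.1593, 0.074, 254] [-56.3, 10.0, -0.5] -0.976
```

Call:
send_rows(
  steps=[
    {"dp": [-7, -1, 0], "roll": 0, "jaw": 0},
    {"dp": [-10.5, -1.7, 0], "roll": -0.07, "jaw": 0},
    {"dp": [-14.2, -2.4, 0], "roll": -0.14, "jaw": 0},
    {"dp": [-17.9, -2.7, 0], "roll": -0.21, "jaw": 0},
    {"dp": [-21.8, -2.8, 0], "roll": -0.28, "jaw": 0},
  ],
)

```text
time_s: 3.75
tcp_pos: [0.5658, -0.1823, 0.0733]
eef_rot: [-180.0, 0.0, -145.8]
contact_force: [0.9, -0.3, 0.3]
gripper_width: 0.0005
gripper_force: 0.0
```

Run:
```python
from plant import r
from h import *
rows(r,[arm(p) for p in range(308,325,4)])
c=r.capture("top");cv2.imwrite("pics/t2.png",cv2.resize(c["image"][150:270,270:410],None,fx=5,fy=5,interpolation=cv2.INTER_CUBIC))
```

```text
at [ 0.5658 -0.1823  0.0733] [-180.     0.  -145.8] F [ 0.9 -0.3  0.3] t 3.75
[0.5696, -0.1809, 0.074, 218] [-3.9, -1.0, -0.7] -0.066
[0.573, -0.1793, 0.074, 222] [-7.7, -1.6, -0.7] -0.136
[0.5763, -0.1776, 0.074, 226] [-11.3, -2.1, -0.7] -0.206
[0.5795, -0.1755, 0.074, 230] [-15.2, -2.1, -0.7] -0.275
[0.5825, -0.1733, 0.074, 234] [-18.9, -2.0, -0.7] -0.345
```

View pics/t2.png

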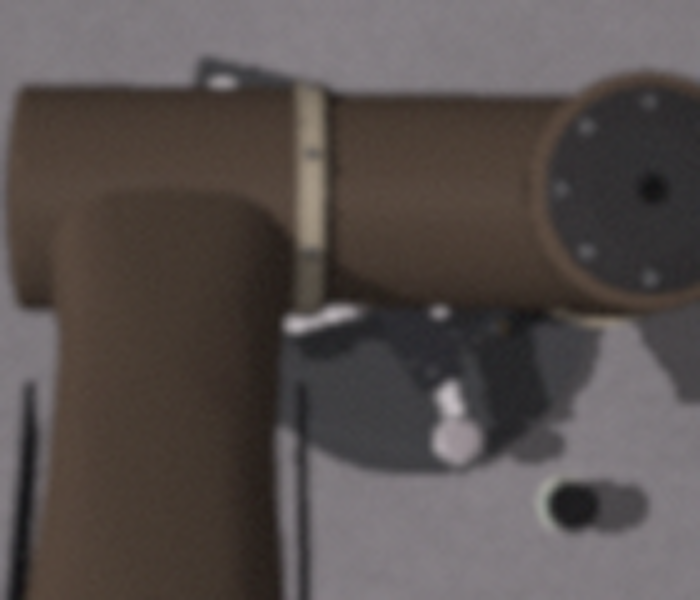

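In the top crop f2 is still at (457,440), so the turntable has not turned, although the finger should be on the arm. I'll check from the side.

Run:
```python
from plant import r
from h import *
s=r.capture("scene");st=r.get_state();p=st["tcp_pos"]
cv2.imwrite("pics/s3.png",cv2.resize(s["image"][185:305,220:360],None,fx=5.5,fy=5,interpolation=cv2.INTER_CUBIC))
q=proj(s,[p+[0,0,-.014],p,p+[0,0,.052],[*hub,.079]]);print(((q-[220,185]+.5)*[5.5,5]).round(0),st["contact_force"],st["moment"])
```

```text
[[353. 296.]
 [352. 275.]
 [348. 194.]
 [393. 193.]] [-0.46796042 -0.20913774 -0.85815946] [0.02332104 0.0196908  0.04937275]
```

View pics/s3.png

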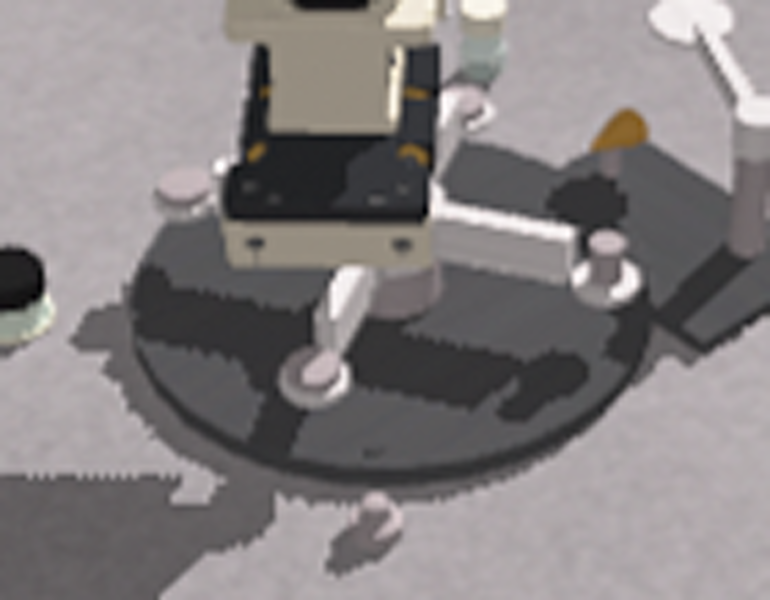

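The gripper body hides the fingertip, but f1 looks shifted by about 1.5 px from before, so contact may only just have begun. I'll measure the turn by template matching.

```bash
cat >> h.py <<'E'
def shift(s0,s1,uv,rad=6,win=30):
    # subpixel match of a patch around uv from s0 in s1
    f=lambda s:cv2.resize(cv2.cvtColor(s["image"],cv2.COLOR_BGR2GRAY),None,fx=4,fy=4,interpolation=cv2.INTER_CUBIC)
    u,v=[int(round(q*4)) for q in uv];a=f(s0)[v-rad*4:v+rad*4,u-rad*4:u+rad*4]
    b=f(s1)[v-win*4:v+win*4,u-win*4:u+win*4]
    _,m,_,l=cv2.minMaxLoc(cv2.matchTemplate(b,a,cv2.TM_CCOEFF_NORMED))
    return ((l[0]/4-win+rad),(l[1]/4-win+rad),round(m,3))
E
python3 - <<'E'
from plant import r
from h import *
c,s0=np.load("pics/c0.npy",allow_pickle=True);s=r.capture("scene")
for n,uv in (("tall",(330,233.5)),("f1",(277,259.5)),("f2",(253,223)),("col",(357.5,207))): print(n,shift(s0,s,uv))
rows(r,[arm(p) for p in range(308,325,4)])
E
```

```text
tall (0.0, 0.0, 1.0)
f1 (0.0, 0.0, 0.891)
f2 (0.0, 0.0, 0.999)
col (0.0, 0.0, 0.999)
at [ 0.5656 -0.1822  0.0732] [-180.    0. -146.] F [ 0.4 -0.5 -0.1] t 3.9
[0.5696, -0.1809, 0.074, 218] [-4.1, -1.2, -0.8] -0.069
[0.573, -0.1793, 0.074, 222] [-7.8, -1.7, -0.8] -0.139
[0.5763, -0.1776, 0.074, 226] [-11.5, -2.2, -0.8] -0.209
[0.5795, -0.1755, 0.074, 230] [-15.3, -2.2, -0.8] -0.279
[0.5825, -0.1733, 0.074, 234] [-19.0, -2.1, -0.8] -0.349
```

The turntable really has not moved. The wrist camera should show the fingers.

Run:
```python
from plant import r
from h import *
s=r.capture("wrist");st=r.get_state();p=st["tcp_pos"]
cv2.imwrite("pics/w1.png",s["image"])
R=Rn.from_euler("xyz",st["eef_rot"],degrees=True).as_matrix()
print(proj(s,[p+R@[0,0,.014],p,[*hub,.079],[.5805,-.2227,.058],[*arm(288,rad=.084,off=0)[:2],.075]]).round(0),-cam(s)[0].T@cam(s)[1])
```

```text
[[318. 222.]
 [318. 229.]
 [394. 253.]
 [260. 209.]
 [275. 219.]] [ 0.50986694 -0.22039259  0.25685744]
```

View pics/w1.png

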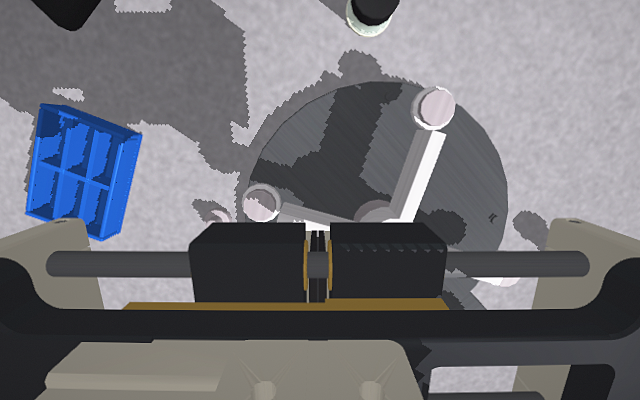

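The carriages hide the fingertips: the jaws are at x≈318, f1 at (262,203), f2 at (435,107), and the arm passes just above row 222. I'll push another 10 mm or so and measure again.

Call:
send_rows(
  steps=[
    {"dp": [-4, -1, 0], "roll": -0.07, "jaw": 0},
    {"dp": [-7.8, -1.7, 0], "roll": -0.14, "jaw": 0},
    {"dp": [-11.5, -2.2, 0], "roll": -0.21, "jaw": 0},
    {"dp": [-11.5, -2.2, 0], "roll": -0.21, "jaw": 0},
  ],
)

```text
time_s: 4.45
tcp_pos: [0.576, -0.1776, 0.0732]
eef_rot: [180.0, 0.0, -134.0]
contact_force: [0.2, -0.7, -0.3]
gripper_width: 0.0001
gripper_force: 0.0
```

Run:
```python
from plant import r
from h import *
c,s0=np.load("pics/c0.npy",allow_pickle=True);s=r.capture("scene");t=r.capture("top")
for n,uv in (("tall",(330,233.5)),("f1",(277,259.5)),("f2",(253,223)),("col",(357.5,207))): print(n,shift(s0,s,uv))
print("topf2",shift(c,t,(361,237.5)))
st=r.get_state();p=st["tcp_pos"];R=Rn.from_euler("xyz",st["eef_rot"],degrees=True).as_matrix()
o=np.array([20,185])
print(((proj(s,[p+R@[a,b,-.052] for a,b in((.039,.0965),(-.039,.0965),(.039,-.0965),(-.039,-.0965))]+[p+R@[0,0,.014],p])-[220,185])*[5.5,5]).round())
cv2.imwrite("pics/s4.png",cv2.resize(s["image"][185:305,220:360],None,fx=5.5,fy=5,interpolation=cv2.INTER_CUBIC))
rows(r,[arm(320)])
```

```text
tall (0.0, 0.0, 1.0)
f1 (0.0, 0.0, 0.701)
f2 (0.0, 0.0, 1.0)
col (0.0, 0.0, 0.999)
topf2 (0.0, 0.0, 0.999)
[[251.  72.]
 [426.  54.]
 [308. 355.]
 [505. 332.]
 [375. 297.]
 [374. 276.]]
at [ 0.5757 -0.1777  0.0731] [ 180.   -0. -134.] F [-0.5 -0.  -0.3] t 4.55
[0.5795, -0.1755, 0.074, 230] [-4.2, -1.2, -0.9] -0.07
```

View pics/s4.png

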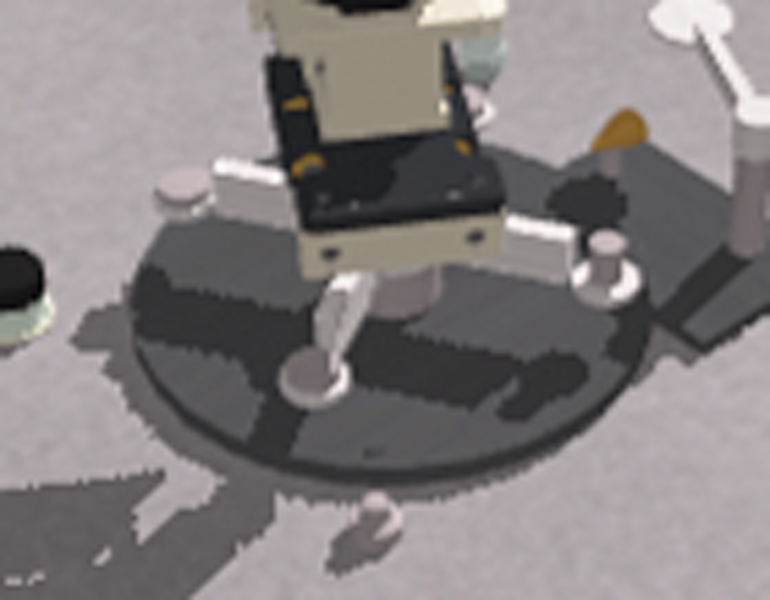

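The picture shows the gripper at the right xy, but its body bottom is about 15 px higher than predicted. No finger appears at the predicted tip (375,297), so the tips are well above where I assumed and are passing over the arm. I'll go back to the clockwise quadrant and lower in small steps, watching the force.

Run:
```python
from plant import r
from h import *
rows(r,[arm(288,off=.034)])
st=r.get_state();c=cam(s:=r.capture("wrist"));R=Rn.from_euler("xyz",st["eef_rot"],degrees=True).as_matrix()
print(R.T@(-c[0].T@c[1]-st["tcp_pos"]), R.T@c[0][2])
```

```text
at [ 0.5757 -0.1777  0.0731] [ 180.   -0. -134.] F [-0.5 -0.  -0.3] t 4.55
[0.5327, -0.191, 0.074, 198] [39.5, 21.7, -0.9] 0.488
[ 0.0675961  -0.00060259 -0.18369477] [-2.54552704e-01  6.94453737e-04  9.67058653e-01]
```

Call:
send_rows(
  steps=[
    {"dp": [10, 5, -15], "roll": 0.15, "jaw": 0},
    {"dp": [20, 11, -15], "roll": 0.3, "jaw": 0},
    {"dp": [30, 16, -15], "roll": 0.45, "jaw": 0},
    {"dp": [39.5, 21.5, -15], "roll": 0.488, "jaw": 0},
    {"dp": [39.5, 21.5, 0], "roll": 0.488, "jaw": 0},
  ],
)

```text
time_s: 5.22
tcp_pos: [0.5334, -0.1915, 0.0738]
eef_rot: [-179.9, 0.1, -161.8]
contact_force: [0.8, 0.4, 0.9]
gripper_width: 0.0002
gripper_force: 0.0
```

Call:
send_rows(
  steps=[
    {"dp": [0, 0, 5], "roll": 0, "jaw": 0},
    {"dp": [0, 0, 10], "roll": 0, "jaw": 0},
    {"dp": [0, 0, 10], "roll": 0, "jaw": 0},
  ],
)

```text
time_s: 5.6
tcp_pos: [0.5329, -0.1911, 0.0624]
eef_rot: [180.0, -0.1, -161.8]
contact_force: [0.5, -1.1, 0.0]
gripper_width: 0.0001
gripper_force: 0.0
```

Run:
```python
from plant import r
from h import *
c,s0=np.load("pics/c0.npy",allow_pickle=True);s=r.capture("scene");t=r.capture("top")
st=r.get_state();p=st["tcp_pos"]
print(p,st["contact_force"])
q=proj(s,[p+[0,0,-.014],p]);print(q)
d=cv2.absdiff(s["image"],s0["image"]).max(2)>25
u=int(q[0,0])
for v in range(205,260): print(v,''.join('#' if x else '.' for x in d[v,u-25:u+26]),s["image"][v,u])
```

```text
[ 0.53327691 -0.19121078  0.06309042] [-0.20520879  0.42139293 -0.32687857]
[[270.82904425 243.35084441]
 [270.55447958 239.17302004]]
205 ....########################################....... [113 124 131]
206 ....#######################################........ [118 130 136]
207 ...########################################........ [123 136 143]
208 ..########################################......... [124 137 145]
209 .#########################################......... [120 133 140]
210 .########################################.......... [119 132 139]
211 .########################################.......... [126 139 146]
212 .#######################################........... [112 122 128]
213 #######################################............ [69 71 73]
214 #################################..####............ [42 40 39]
215 #############################.########............. [44 41 41]
216 ######################################............. [41 36 35]
217 #####################################.............. [39 34 33]
218 ############################...######.............. [37 33 31]
219
[... 2079 characters left out ...]
................... [52 52 52]
250 ................................................... [52 51 52]
251 ................................................... [54 51 53]
252 ................................................... [54 52 53]
253 ................................................... [54 51 52]
254 ................................................... [55 52 53]
255 ................................................... [53 51 52]
256 ................................................... [52 51 52]
257 ................................................... [48 46 48]
258 ................................................... [64 62 65]
259 ................................................... [84 81 85]
```

Run:
```python
from h import *
c,s0=np.load("pics/c0.npy",allow_pickle=True)
p=np.array([.2576,-.6236,.2001]);R=Rn.from_euler("xyz",[180,0,-157.6],degrees=True).as_matrix()
for z in(.014,0,-.052,-.1): print(z,proj(s0,[p+R@[0,b,z] for b in(-.055,.055,-.0965,.0965)]).round(1).tolist())
cv2.imwrite("pics/s5.png",cv2.resize(s0["image"][130:260,0:110],None,fx=5,fy=4.5,interpolation=cv2.INTER_CUBIC))
```

```text
0.014 [[-8.8, 285.0], [30.3, 243.5], [-25.5, 302.6], [43.3, 229.6]]
0 [[-11.9, 279.8], [27.8, 238.5], [-28.8, 297.5], [41.1, 224.6]]
-0.052 [[-23.8, 259.9], [18.3, 218.9], [-41.8, 277.5], [32.2, 205.2]]
-0.1 [[-35.6, 240.2], [8.8, 199.6], [-54.8, 257.7], [23.5, 186.1]]
```

View pics/s5.png

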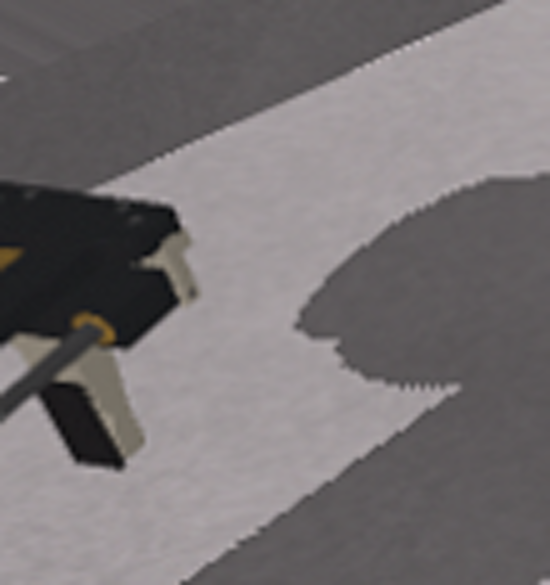

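The last picture shows the open finger's tip at (25,233) in the scene image, where the reported pose predicts about (27,246). The real fingertips are therefore about 30 mm higher than nominal. I'll lower by 21 mm more, which stays clear of the base plate either way, and push.

Call:
send_rows(
  steps=[
    {"dp": [0, 0, 7], "roll": 0, "jaw": 0},
    {"dp": [0, 0, 14], "roll": 0, "jaw": 0},
    {"dp": [0, 0, 21], "roll": 0, "jaw": 0},
    {"dp": [-10, 0, 21], "roll": 0, "jaw": 0},
    {"dp": [-10, 0, 21], "roll": 0, "jaw": 0},
  ],
)

```text
time_s: 6.32
tcp_pos: [0.5437, -0.188, 0.0422]
eef_rot: [-180.0, 0.0, -161.8]
contact_force: [0.4, -1.2, -0.2]
gripper_width: 0.0005
gripper_force: 0.0
```

```bash
sed -i 's/z=.074/z=.042/' h.py
python3 - <<'E'
from plant import r
from h import *
rows(r,[arm(p) for p in (286,290,294,298,302)])
E
```

```text
at [ 0.5437 -0.188   0.0422] [-180.     0.  -161.8] F [ 0.4 -1.2 -0.2] t 6.33
[0.5494, -0.185, 0.042, 196] [-6.4, 1.0, 0.2] 0.038
[0.5532, -0.1848, 0.042, 200] [-10.0, 0.0, 0.2] -0.032
[0.5569, -0.1844, 0.042, 204] [-13.7, -0.7, 0.2] -0.102
[0.5606, -0.1837, 0.042, 208] [-17.4, -1.2, 0.2] -0.171
[0.5643, -0.1828, 0.042, 212] [-21.2, -1.5, 0.2] -0.241
```

Call:
send_rows(
  steps=[
    {"dp": [-6.4, 1, 0], "roll": 0.03, "jaw": 0},
    {"dp": [-10, 0, 0], "roll": -0.03, "jaw": 0},
    {"dp": [-13.7, -0.7, 0], "roll": -0.1, "jaw": 0},
    {"dp": [-17.4, -1.2, 0], "roll": -0.17, "jaw": 0},
    {"dp": [-21.2, -1.5, 0], "roll": -0.24, "jaw": 0},
  ],
)

```text
time_s: 6.95
tcp_pos: [0.563, -0.183, 0.0423]
eef_rot: [180.0, -0.0, -148.0]
contact_force: [-1.4, -1.4, 0.4]
gripper_width: 0.0005
gripper_force: 0.8
```

Run:
```python
from plant import r
from h import *
rows(r,[arm(p) for p in (306,310,314,318,322)])
c,s0=np.load("pics/c0.npy",allow_pickle=True);s=r.capture("scene");t=r.capture("top")
a=(330,233.5);sh=shift(s0,s,a);print("tall",sh)
q0=ray(s0,a,.063);q1=ray(s,(a[0]+sh[0],a[1]+sh[1]),.063)
for q in(q0,q1):print(q,np.degrees(np.arctan2(*(q[:2]-hub)[::-1])),np.hypot(*(q[:2]-hub)))
print("topf2",shift(c,t,(361,237.5)))
```

```text
at [ 0.563  -0.183   0.0423] [ 180.   -0. -148.] F [-1.4 -1.4  0.4] t 6.95
[0.5678, -0.1816, 0.042, 216] [-4.8, -1.4, 0.3] -0.071
[0.5713, -0.1802, 0.042, 220] [-8.5, -2.0, 0.2] -0.14
[0.5747, -0.1785, 0.042, 224] [-12.3, -2.4, 0.2] -0.21
[0.5779, -0.1766, 0.042, 228] [-16.0, -2.5, 0.2] -0.28
[0.581, -0.1744, 0.042, 232] [-19.8, -2.2, 0.2] -0.35
tall (1.5, -7.25, 0.919)
[ 0.63811984 -0.09204608  0.063     ] 23.60994429597881 0.09726126662202944
[ 0.62667415 -0.06835719  0.063     ] 38.88555483521574 0.09978674495392241
topf2 (7.5, -3.25, 0.871)
```

The turntable has turned about 15°, as expected. I'll continue.

Call:
send_rows(
  steps=[
    {"dp": [-4.8, -1.4, 0], "roll": -0.07, "jaw": 0},
    {"dp": [-8.5, -2, 0], "roll": -0.14, "jaw": 0},
    {"dp": [-12.3, -2.4, 0], "roll": -0.21, "jaw": 0},
    {"dp": [-16, -2.5, 0], "roll": -0.28, "jaw": 0},
    {"dp": [-19.8, -2.2, 0], "roll": -0.35, "jaw": 0},
  ],
)

```text
time_s: 7.68
tcp_pos: [0.5808, -0.1744, 0.0422]
eef_rot: [180.0, -0.0, -128.1]
contact_force: [-2.0, -1.3, 0.6]
gripper_width: 0.0005
gripper_force: 0.8
```

Run:
```python
from plant import r
from h import *
rows(r,[arm(p) for p in (326,330,334,338,341)])
```

```text
at [ 0.5808 -0.1744  0.0422] [ 180.    -0.  -128.1] F [-2.  -1.3  0.6] t 7.67
[0.584, -0.1721, 0.042, 236] [-3.8, -1.2, 0.2] -0.071
[0.5868, -0.1696, 0.042, 240] [-7.5, -1.8, 0.2] -0.141
[0.5894, -0.1668, 0.042, 244] [-11.3, -2.1, 0.2] -0.211
[0.5918, -0.1639, 0.042, 248] [-15.1, -2.2, 0.2] -0.281
[0.5934, -0.1616, 0.042, 251] [-17.9, -2.1, 0.2] -0.333
```

Call:
send_rows(
  steps=[
    {"dp": [-3.8, -1.2, 0], "roll": -0.07, "jaw": 0},
    {"dp": [-7.5, -1.8, 0], "roll": -0.14, "jaw": 0},
    {"dp": [-11.3, -2.1, 0], "roll": -0.21, "jaw": 0},
    {"dp": [-15.1, -2.2, 0], "roll": -0.28, "jaw": 0},
    {"dp": [-17.9, -2.1, 0], "roll": -0.33, "jaw": 0},
  ],
)

```text
time_s: 8.3
tcp_pos: [0.5934, -0.1615, 0.0421]
eef_rot: [180.0, -0.0, -109.2]
contact_force: [-0.7, -1.1, 0.6]
gripper_width: 0.0005
gripper_force: 0.7
```

Run:
```python
from plant import r
from h import *
rows(r,[arm(p) for p in (343,344,345,346,347)])
c,s0=np.load("pics/c0.npy",allow_pickle=True);s=r.capture("scene");t=r.capture("top")
a=(330,233.5);sh=shift(s0,s,a,win=45);print("tall",sh)
q0=ray(s0,a,.063);q1=ray(s,(a[0]+sh[0],a[1]+sh[1]),.063)
print(q0,q1,"spot est",hub+.1*np.array([np.cos(np.radians(78)),np.sin(np.radians(78))]))
b=(361,237.5);sh=shift(c,t,b,win=45);print("topf2",sh);q=ray(t,(b[0]+sh[0],b[1]+sh[1]),.056)[:2]-hub;print("f2ang",np.degrees(np.arctan2(q[1],q[0])),np.hypot(*q))
q=ray(c,b,.056)[:2]-hub;print("f2ang0",np.degrees(np.arctan2(q[1],q[0])))
```

```text
at [ 0.5934 -0.1615  0.0421] [ 180.    -0.  -109.2] F [-0.7 -1.1  0.6] t 8.3
[0.5945, -0.1601, 0.042, 253] [-1.7, -0.5, 0.1] -0.038
[0.595, -0.1593, 0.042, 254] [-2.6, -0.7, 0.1] -0.056
[0.5955, -0.1585, 0.042, 255] [-3.6, -0.9, 0.1] -0.073
[0.5959, -0.1576, 0.042, 256] [-4.5, -1.0, 0.1] -0.09
[0.5964, -0.1568, 0.042, 257] [-5.5, -1.2, 0.1] -0.108
tall (-33.25, -34.0, 0.611)
[ 0.63811984 -0.09204608  0.063     ] [ 0.49523029 -0.03562147  0.063     ] spot est [ 0.56979117 -0.03318524]
topf2 (-18.5, 0.75, 0.724)
f2ang 162.64570580544301 0.10301468787832867
f2ang0 -163.77314348075174
```

Both template matches locked onto the wrong feature. I'll back off from the arm so the view is clear, and then measure near the expected positions.

```bash
cat >> h.py <<'E'
def at(s0,uv,s1,ex,z,rad=6,win=5):
    """position at height z of the patch s0@uv, found in s1 near expected pixel ex"""
    f=lambda s:cv2.resize(cv2.cvtColor(s["image"],cv2.COLOR_BGR2GRAY),None,fx=4,fy=4,interpolation=cv2.INTER_CUBIC)
    cut=lambda g,p,w:g[int(round(p[1]*4))-w*4:int(round(p[1]*4))+w*4,int(round(p[0]*4))-w*4:int(round(p[0]*4))+w*4]
    _,m,_,l=cv2.minMaxLoc(cv2.matchTemplate(cut(f(s1),ex,rad+win),cut(f(s0),uv,rad),cv2.TM_CCOEFF_NORMED))
    px=np.array(ex)+np.array(l)/4-win; return px,ray(s1,px,z)[:2],round(m,3)
def measure(r,ang):
    c,s0=np.load("pics/c0.npy",allow_pickle=True);s=r.capture("scene");t=r.capture("top")
    P=lambda a,z:[*(hub+.1*np.array([np.cos(np.radians(a)),np.sin(np.radians(a))])),z]
    for nm,k0,k1,z,o in(("tall",s0,s,.063,0),("tall",c,t,.07,0),("f1",s0,s,.056,270),("f2",c,t,.056,180),("f2",s0,s,.056,180),("f3",c,t,.056,90),("f3",s0,s,.056,90)):
        u0=proj(k0,P(17.5+o,z))[0];e=proj(k1,P(ang+o,z))[0]
        px,q,m=at(k0,u0,k1,e,z,rad=5); q0=ray(k0,u0,z)[:2]
        d=q-hub;print(nm,px.round(1),q.round(4),m,"ang",round((np.degrees(np.arctan2(d[1],d[0]))-o)%360,1),"r",np.hypot(*d).round(4))
E
python3 - <<'E'
from plant import r
from h import *
measure(r,71)
E
```

```text
tall [322.5 210.8] [ 0.5757 -0.0335] 0.532 ang 74.7 r 0.1011
tall [324.  195.7] [ 0.5824 -0.0388] 0.56 ang 70.1 r 0.0981
f1 [315.6 252.7] [ 0.6431 -0.1599] 0.558 ang 72.9 r 0.0984
f2 [383.3 218.8] [ 0.5149 -0.228 ] 0.683 ang 70.6 r 0.1028
f2 [259.3 251.7] [ 0.5333 -0.2338] 0.266 ang 81.3 r 0.104
f3 [342.7 237.3] [ 0.4537 -0.1008] 0.714 ang 72.4 r 0.0999
f3 [268.8 209.1] [ 0.4548 -0.1019] 0.609 ang 72.8 r 0.0986
```

The tall arm is at about 72°, so about 6° more is needed.

Call:
send_rows(
  steps=[
    {"dp": [-1.7, -0.5, 0], "roll": -0.04, "jaw": 0},
    {"dp": [-3.6, -0.9, 0], "roll": -0.075, "jaw": 0},
    {"dp": [-5.5, -1.2, 0], "roll": -0.11, "jaw": 0},
    {"dp": [-5.5, -1.2, 0], "roll": -0.11, "jaw": 0},
  ],
)

```text
time_s: 9.0
tcp_pos: [0.5969, -0.1566, 0.0422]
eef_rot: [-180.0, 0.0, -102.8]
contact_force: [-0.2, -0.6, -0.2]
gripper_width: 0.0003
gripper_force: 0.4
```

Call:
send_rows(
  steps=[
    {"dp": [5, 0, 0], "roll": 0, "jaw": 0},
    {"dp": [10, 0, -25], "roll": 0, "jaw": 0},
    {"dp": [10, 0, -80], "roll": 0, "jaw": 0},
    {"dp": [10, 0, -130], "roll": 0, "jaw": 0},
    {"dp": [60, 0, -150], "roll": 0, "jaw": 0},
  ],
)

```text
time_s: 9.62
tcp_pos: [0.5858, -0.2143, 0.1962]
eef_rot: [-179.6, 0.0, -102.6]
contact_force: [1.0, -1.0, -0.1]
gripper_width: 0.0006
gripper_force: 0.0
```

Run:
```python
from plant import r
from h import *
measure(r,78)
rows(r,[(.45,-.35,.2,251)])
```

```text
tall [320.2 208.9] [ 0.5665 -0.0307] 0.493 ang 80.1 r 0.1018
tall [326.1 202.7] [ 0.5607 -0.0459] 0.554 ang 82.2 r 0.0859
f1 [318.6 250.6] [ 0.6449 -0.1501] 0.615 ang 78.7 r 0.0978
f2 [380.6 211.3] [ 0.5383 -0.2191] 0.479 ang 83.1 r 0.0888
f2 [260.7 254.5] [ 0.5421 -0.239 ] 0.546 ang 86.3 r 0.1082
f3 [346.4 237.4] [ 0.4536 -0.1125] 0.606 ang 79.0 r 0.0972
f3 [267.9 208.5] [ 0.4515 -0.1015] 0.297 ang 73.2 r 0.1019
at [ 0.5842 -0.2185  0.1957] [-179.7   -0.  -103. ] F [ 0.6  0.2 -0.7] t 9.72
[0.45, -0.35, 0.2, 251] [158.3, 101.2, -4.8] 0.105
```

The turntable is near 78–79°, but the matches are poor with the gripper in view. I'll move aside for a clean measurement.

Call:
send_rows(
  steps=[
    {"dp": [60, 40, 0], "roll": 0, "jaw": 0},
    {"dp": [110, 75, 0], "roll": 0, "jaw": 0},
    {"dp": [160, 110, 0], "roll": 0, "jaw": 0},
    {"dp": [210, 145, 0], "roll": 0, "jaw": 0},
    {"dp": [230, 160, 0], "roll": 0, "jaw": 0},
  ],
)

```text
time_s: 10.35
tcp_pos: [0.3739, -0.4054, 0.1921]
eef_rot: [-180.0, 0.0, -103.0]
contact_force: [1.3, 0.0, 0.4]
gripper_width: 0.0006
gripper_force: 0.0
```

Run:
```python
from plant import r
from h import *
t=r.capture("top");s=r.capture("scene");np.save("pics/c1.npy",[t,s],allow_pickle=True)
c,s0=np.load("pics/c0.npy",allow_pickle=True)
# bright arm pixels ray-cast to z=.075, 4-fold phase for r 30..80mm
for nm,k in(("before",c),("after",t),("after_s",s),("before_s",s0)):
    g=cv2.cvtColor(k["image"],cv2.COLOR_BGR2GRAY)
    best=[]
    for a in np.arange(0,90,.5):
        P=[[*(hub+q*np.array([np.cos(np.radians(a+o)),np.sin(np.radians(a+o))])),.075] for o in(0,90,180,270) for q in np.arange(.035,.081,.005)]
        px=proj(k,P).astype(np.float32);v=cv2.remap(g,px[None,:,0],px[None,:,1],cv2.INTER_LINEAR)[0].astype(float)
        best.append(v.mean())
    b=np.array(best);i=b.argmax();w=[(i+j)%180 for j in range(-10,11)];ww=b[w]-b[w].min()
    print(nm,i*.5,"centroid",i*.5+.5*(np.arange(-10,11)*ww).sum()/ww.sum(),b.max().round())
measure(r,78.5)
print(r.get_state()["tcp_pos"])
```

```text
before 18.0 centroid 17.859650005028662 166.0
after 78.5 centroid 78.49304260146207 172.0
after_s 78.5 centroid 78.55056900144254 234.0
before_s 18.0 centroid 17.808005301932738 231.0
tall [320.2 208.7] [ 0.5662 -0.0302] 0.492 ang 80.3 r 0.1023
tall [322.3 199.5] [ 0.5705 -0.0338] 0.823 ang 77.5 r 0.0996
f1 [318.4 250.7] [ 0.6446 -0.1506] 0.615 ang 78.4 r 0.0976
f2 [383.9 214.8] [ 0.5275 -0.2298] 0.806 ang 77.7 r 0.1011
f2 [259.4 254.7] [ 0.54   -0.2412] 0.567 ang 85.4 r 0.1106
f3 [345.7 238. ] [ 0.4518 -0.1103] 0.776 ang 78.0 r 0.0994
f3 [267.9 208.4] [ 0.4512 -0.1012] 0.295 ang 73.1 r 0.1022
[ 0.37596529 -0.40427414  0.1920529 ]
```

The turntable is at 78.5° and the index at about 77.7°, a miss of about 1.5 mm at the stub, so step 1 is met. Now the shield.

```bash
cat >> h.py <<'E'
col=np.array([.662,-.0065])
def sh(phi,rad=.050,off=.0135,z=.066):
    p=np.radians(phi);u=np.array([np.cos(p),np.sin(p)]);n=np.array([-u[1],u[0]])
    return (*(col+rad*u-off*n).round(4).tolist(),z,phi-270)
E
python3 - <<'E'
from plant import r
from h import *
rows(r,[(*sh(140,off=.034)[:2],.192,-130)])
E
```

```text
at [ 0.376  -0.4043  0.1921] [-180.     0.  -102.9] F [0.1 0.4 0.2] t 10.55
[0.6456, 0.0517, 0.192, -130] [-504.8, -160.7, 0.2] 0.472
```

Call:
send_rows(
  steps=[
    {"dp": [-55, -17, 0], "roll": 0.1, "jaw": 0},
    {"dp": [-110, -35, 0], "roll": 0.2, "jaw": 0},
    {"dp": [-165, -52, 0], "roll": 0.3, "jaw": 0},
    {"dp": [-220, -70, 0], "roll": 0.4, "jaw": 0},
    {"dp": [-275, -87, 0], "roll": 0.472, "jaw": 0},
  ],
)

```text
time_s: 11.18
tcp_pos: [0.5236, -0.1522, 0.1922]
eef_rot: [-180.0, 0.0, -130.0]
contact_force: [0.7, -0.3, 0.2]
gripper_width: 0.0007
gripper_force: 0.0
```

Call:
send_rows(
  steps=[
    {"dp": [0, 0, 0], "roll": 0, "jaw": 0},
    {"dp": [0, 0, 0], "roll": 0, "jaw": 0},
  ],
)

```text
time_s: 11.42
tcp_pos: [0.5225, -0.1541, 0.1919]
eef_rot: [180.0, -0.0, -129.7]
contact_force: [-0.0, -0.1, -0.3]
gripper_width: 0.0008
gripper_force: 0.0
```

Run:
```python
from plant import r
from h import *
rows(r,[(*sh(140,off=.034)[:2],.192,-130)])
```

```text
at [ 0.5225 -0.1541  0.1919] [ 180.    -0.  -129.7] F [-0.  -0.1 -0.3] t 11.43
[0.6456, 0.0517, 0.192, -130] [-236.9, 36.9, -0.2] 0.005
```

Call:
send_rows(
  steps=[
    {"dp": [-55, 9, 0], "roll": 0, "jaw": 0},
    {"dp": [-110, 17, 0], "roll": 0, "jaw": 0},
    {"dp": [-165, 26, 0], "roll": 0, "jaw": 0},
    {"dp": [-220, 34, 0], "roll": 0, "jaw": 0},
    {"dp": [-237, 37, 0], "roll": 0, "jaw": 0},
  ],
)

```text
time_s: 12.05
tcp_pos: [0.6468, 0.0518, 0.1914]
eef_rot: [180.0, -0.0, -129.8]
contact_force: [-0.4, 0.3, -0.4]
gripper_width: 0.0006
gripper_force: 0.0
```

Call:
send_rows(
  steps=[
    {"dp": [0, 0, 0], "roll": 0, "jaw": 0},
    {"dp": [0, 0, 40], "roll": 0, "jaw": 0},
    {"dp": [0, 0, 75], "roll": 0, "jaw": 0},
    {"dp": [0, 0, 75], "roll": 0, "jaw": 0},
    {"dp": [0, 0, 75], "roll": 0, "jaw": 0},
  ],
)

```text
time_s: 12.68
tcp_pos: [0.6465, 0.0494, 0.1189]
eef_rot: [-179.9, 0.1, -129.9]
contact_force: [0.2, -0.1, 0.8]
gripper_width: 0.0006
gripper_force: 0.0
```

Run:
```python
from plant import r
from h import *
rows(r,[sh(140,off=.034),sh(140,off=.024)])
```

```text
at [0.6465 0.0494 0.1189] [-1.799e+02  1.000e-01 -1.299e+02] F [ 0.2 -0.1  0.8] t 12.68
[0.6456, 0.0517, 0.066, -130] [-1.1, 2.2, 52.9] 0.001
[0.6391, 0.044, 0.066, -130] [9.0, 2.2, 52.9] 0.001
```

Call:
send_rows(
  steps=[
    {"dp": [-1, 2, 20], "roll": 0, "jaw": 0},
    {"dp": [-1, 2, 40], "roll": 0, "jaw": 0},
    {"dp": [-1, 2, 53], "roll": 0, "jaw": 0},
    {"dp": [-1, 2, 53], "roll": 0, "jaw": 0},
    {"dp": [4, 2, 53], "roll": 0, "jaw": 0},
  ],
)

```text
time_s: 13.3
tcp_pos: [0.6425, 0.0487, 0.0653]
eef_rot: [-179.9, 0.1, -129.9]
contact_force: [0.1, 0.8, 0.2]
gripper_width: 0.0006
gripper_force: 0.0
```

Run:
```python
from plant import r
from h import *
rows(r,[sh(p) for p in (134,138,142,146,150)])
```

```text
at [0.6425 0.0487 0.0653] [-1.799e+02  1.000e-01 -1.299e+02] F [0.1 0.8 0.2] t 13.3
[0.637, 0.0388, 0.066, -136] [11.2, -2.1, -0.7] 0.107
[0.6339, 0.037, 0.066, -132] [14.5, -0.9, -0.7] 0.038
[0.6309, 0.0349, 0.066, -128] [18.1, 0.1, -0.7] -0.032
[0.6281, 0.0327, 0.066, -124] [21.6, 0.8, -0.7] -0.102
[0.6254, 0.0302, 0.066, -120] [25.2, 1.3, -0.7] -0.172
```

Call:
send_rows(
  steps=[
    {"dp": [6, -1, 0], "roll": 0.05, "jaw": 0},
    {"dp": [11.2, -2, 0], "roll": 0.05, "jaw": 0},
    {"dp": [14.5, -1, 0], "roll": 0.03, "jaw": 0},
    {"dp": [18.1, 0, 0], "roll": -0.03, "jaw": 0},
    {"dp": [25, 1.3, 0], "roll": -0.17, "jaw": 0},
  ],
)

```text
time_s: 13.92
tcp_pos: [0.6257, 0.0307, 0.0648]
eef_rot: [-179.9, 0.1, -119.8]
contact_force: [3.0, 0.6, 0.2]
gripper_width: 0.0005
gripper_force: 0.9
```

```bash
cat >> h.py <<'E'
def discang(r,lo,hi):
    s=r.capture("scene");g=cv2.cvtColor(s["image"],cv2.COLOR_BGR2GRAY);b=[];A=np.arange(lo,hi,1.)
    for a in A:
        u=np.array([np.cos(np.radians(a)),np.sin(np.radians(a))])
        w=np.array([-u[1],u[0]])
        P=[[*(col+q*u),.098] for q in np.arange(.03,.078,.004)]+[[*(col+.096*u+.012*(np.cos(k)*u+np.sin(k)*w)),.087] for k in np.arange(0,6.28,.5)]
        px=proj(s,P).astype(np.float32);b.append(cv2.remap(g,px[None,:,0],px[None,:,1],cv2.INTER_LINEAR).mean())
    i=int(np.argmax(b));print("shield ang",A[i],"joint",np.radians(A[i]+12)-2.229,np.round(b[i]),"med",np.median(b).round())
E
python3 - <<'E'
from plant import r
from h import *
discang(r,120,205)
rows(r,[sh(p) for p in (155,160,165,170,175)])
E
```

```text
shield ang 153.0 joint 0.6507932657906434 201.0 med 167.0
at [0.6249 0.0301 0.0648] [-1.799e+02  1.000e-01 -1.194e+02] F [ 0.8  1.3 -0.5] t 13.97
[0.6224, 0.0269, 0.066, -115] [4.0, 0.6, -1.2] -0.077
[0.6196, 0.0233, 0.066, -110] [8.5, 1.2, -1.2] -0.164
[0.6172, 0.0195, 0.066, -105] [13.0, 1.4, -1.2] -0.252
[0.6151, 0.0155, 0.066, -100] [17.5, 1.3, -1.2] -0.339
[0.6134, 0.0113, 0.066, -95] [22.0, 0.7, -1.2] -0.426
```

Contact is confirmed and the shield arm is at about 153°. I'll continue.

Call:
send_rows(
  steps=[
    {"dp": [4, 0.6, -1], "roll": -0.08, "jaw": 0},
    {"dp": [8.5, 1.2, -1], "roll": -0.165, "jaw": 0},
    {"dp": [13, 1.4, -1], "roll": -0.25, "jaw": 0},
    {"dp": [17.5, 1.3, -1], "roll": -0.34, "jaw": 0},
    {"dp": [22, 0.7, -1], "roll": -0.425, "jaw": 0},
  ],
)

```text
time_s: 14.6
tcp_pos: [0.6132, 0.0119, 0.0654]
eef_rot: [-180.0, 0.0, -95.7]
contact_force: [0.5, 1.0, -1.1]
gripper_width: 0.0004
gripper_force: 0.9
```

Run:
```python
from plant import r
from h import *
discang(r,120,205)
rows(r,[sh(p) for p in (179,183,187,190,193,196,198)])
```

```text
shield ang 179.0 joint 1.1045788713091693 201.0 med 152.0
at [0.613  0.0115 0.0654] [-180.     0.   -95.4] F [ 0.3  0.6 -0.8] t 14.65
[0.6122, 0.0079, 0.066, -91] [3.7, 0.5, -0.6] -0.078
[0.6114, 0.0044, 0.066, -87] [7.2, 1.0, -0.6] -0.147
[0.6107, 0.0008, 0.066, -83] [10.9, 1.3, -0.6] -0.217
[0.6104, -0.0019, 0.066, -80] [13.6, 1.4, -0.6] -0.27
[0.6102, -0.0046, 0.066, -77] [16.3, 1.3, -0.6] -0.322
[0.6102, -0.0073, 0.066, -74] [19.0, 1.0, -0.6] -0.374
[0.6103, -0.0091, 0.066, -72] [20.8, 0.8, -0.6] -0.409
```

Call:
send_rows(
  steps=[
    {"dp": [3.7, 0.5, 0], "roll": -0.08, "jaw": 0},
    {"dp": [7.2, 1, 0], "roll": -0.15, "jaw": 0},
    {"dp": [10.9, 1.3, 0], "roll": -0.22, "jaw": 0},
    {"dp": [13, 1.3, 0], "roll": -0.26, "jaw": 0},
    {"dp": [14.5, 1.3, 0], "roll": -0.28, "jaw": 0},
  ],
)

```text
time_s: 15.28
tcp_pos: [0.6102, -0.0026, 0.0653]
eef_rot: [-180.0, 0.0, -79.8]
contact_force: [-0.6, 1.4, 0.1]
gripper_width: 0.0004
gripper_force: 0.8
```

Run:
```python
from plant import r
from h import *
discang(r,150,212)
rows(r,[sh(p) for p in (193,196,198)])
```

```text
shield ang 197.0 joint 1.4187381366681486 198.0 med 158.0
at [ 0.6102 -0.0027  0.0653] [-180.     0.   -79.7] F [0.1 1.2 0.9] t 15.32
[0.6102, -0.0046, 0.066, -77] [1.9, 0.4, -0.7] -0.048
[0.6102, -0.0073, 0.066, -74] [4.5, 0.9, -0.7] -0.1
[0.6103, -0.0091, 0.066, -72] [6.3, 1.1, -0.7] -0.135
```

Call:
send_rows(
  steps=[
    {"dp": [1, 0, 0], "roll": 0, "jaw": 0},
    {"dp": [2, 0, 0], "roll": 0, "jaw": 0},
    {"dp": [2, 0, 0], "roll": 0, "jaw": 0},
  ],
)

```text
time_s: 15.7
tcp_pos: [0.6105, -0.0041, 0.0652]
eef_rot: [-180.0, 0.0, -79.8]
contact_force: [-3.0, 4.3, 2.4]
gripper_width: 0.0006
gripper_force: 2.6
```

Call:
send_rows(
  steps=[
    {"dp": [1, 0, 0], "roll": 0, "jaw": 0},
    {"dp": [1, 0, 0], "roll": 0, "jaw": 0},
    {"dp": [1, 0, 0], "roll": 0, "jaw": 0},
  ],
)

```text
time_s: 16.08
tcp_pos: [0.6106, -0.0043, 0.0652]
eef_rot: [-180.0, 0.1, -79.8]
contact_force: [-4.2, 7.6, 2.7]
gripper_width: 0.0007
gripper_force: 4.5
```

The TCP stays put while the force rises, so the shield arm is on its stop. I'll retreat away from the arm (−tool x), then go up.

Call:
send_rows(
  steps=[
    {"dp": [-6, 0, 0], "roll": 0, "jaw": 0},
    {"dp": [-15, 0, 0], "roll": 0, "jaw": 0},
    {"dp": [-18, 0, 0], "roll": 0, "jaw": 0},
    {"dp": [-18, 0, -30], "roll": 0, "jaw": 0},
    {"dp": [-18, 0, -80], "roll": 0, "jaw": 0},
  ],
)

```text
time_s: 16.7
tcp_pos: [0.6062, 0.0118, 0.1442]
eef_rot: [179.7, -0.0, -79.7]
contact_force: [1.0, -0.5, -0.4]
gripper_width: 0.0003
gripper_force: 0.0
```

Call:
send_rows(
  steps=[
    {"dp": [0, 0, -50], "roll": 0, "jaw": 0},
    {"dp": [-50, 0, -70], "roll": 0, "jaw": 0},
    {"dp": [-110, 0, -70], "roll": 0, "jaw": 0},
    {"dp": [-170, 0, -70], "roll": 0, "jaw": 0},
    {"dp": [-200, 0, -70], "roll": 0, "jaw": 0},
  ],
)

```text
time_s: 17.32
tcp_pos: [0.5713, 0.2115, 0.2152]
eef_rot: [-180.0, 0.0, -79.6]
contact_force: [-0.3, -0.8, -0.9]
gripper_width: 0.0003
gripper_force: 0.0
```

Call:
send_rows(
  steps=[
    {"dp": [-30, 0, 0], "roll": 0, "jaw": 0},
    {"dp": [-30, 0, 0], "roll": 0, "jaw": 0},
    {"dp": [-30, 0, 0], "roll": 0, "jaw": 0},
  ],
)

```text
time_s: 17.7
tcp_pos: [0.5665, 0.2382, 0.215]
eef_rot: [180.0, -0.0, -79.7]
contact_force: [0.5, 0.5, -0.4]
gripper_width: 0.0006
gripper_force: 0.0
```

Run:
```python
from plant import r
from h import *
discang(r,150,212)
t=r.capture("top");s=r.capture("scene")
for k in(t,s):
    g=cv2.cvtColor(k["image"],cv2.COLOR_BGR2GRAY);b=[]
    A=np.arange(60,96,.5)
    for a in A:
        P=[[*(hub+q*np.array([np.cos(np.radians(a+o)),np.sin(np.radians(a+o))])),.075] for o in(90,180,270) for q in np.arange(.035,.081,.005)]
        px=proj(k,P).astype(np.float32);b.append(cv2.remap(g,px[None,:,0],px[None,:,1],cv2.INTER_LINEAR).mean())
    print("turntable",A[np.argmax(b)],max(b))
# bystanders and disc: rays
c,s0=np.load("pics/c0.npy",allow_pickle=True)
for n,uv in(("vial",(308,189)),("pot",(221.5,244)),("spare",(288,290))):print(n,shift(s0,s,uv,win=12))
uv=proj(s,[[*(col+.096*np.array([np.cos(np.radians(196)),np.sin(np.radians(196))])),.087]])[0];print(at(s0,proj(s0,[[.589,.0545,.087]])[0],s,uv,.087))
st=r.get_state();print(st["tcp_pos"],st["contact_force"],st["time_s"])
```

```text
shield ang 174.0 joint 1.017312408709453 164.0 med 161.0
turntable 78.5 134.9
turntable 79.0 168.13333333333333
vial (0.0, 0.0, 1.0)
pot (0.0, 0.0, 0.991)
spare (0.0, 0.0, 1.0)
(array([321.09012074, 206.40400343]), array([ 0.57854114, -0.04460994]), 0.27)
[0.56678438 0.23755562 0.21520226] [0.48407986 0.09369272 0.39847737] 17.85
```

The robot's shadow may be spoiling the measurement. I'll move to the other side, above everything, and look again.

Call:
send_rows(
  steps=[
    {"dp": [50, 25, 0], "roll": 0, "jaw": 0},
    {"dp": [100, 51, 0], "roll": 0, "jaw": 0},
    {"dp": [150, 76, 0], "roll": 0, "jaw": 0},
    {"dp": [200, 102, 0], "roll": 0, "jaw": 0},
    {"dp": [250, 127, 0], "roll": 0, "jaw": 0},
  ],
)

```text
time_s: 18.48
tcp_pos: [0.4853, -0.0325, 0.2155]
eef_rot: [-180.0, -0.0, -79.8]
contact_force: [1.3, -0.2, -0.2]
gripper_width: 0.0005
gripper_force: 0.0
```

Call:
send_rows(
  steps=[
    {"dp": [50, 25, 0], "roll": 0, "jaw": 0},
    {"dp": [100, 51, 0], "roll": 0, "jaw": 0},
    {"dp": [150, 76, 0], "roll": 0, "jaw": 0},
    {"dp": [200, 90, 0], "roll": 0, "jaw": 0},
    {"dp": [250, 110, 0], "roll": 0, "jaw": 0},
  ],
)

```text
time_s: 19.1
tcp_pos: [0.4217, -0.2981, 0.2156]
eef_rot: [-179.9, -0.0, -79.8]
contact_force: [1.0, 0.2, -0.0]
gripper_width: 0.0004
gripper_force: 0.0
```

Call:
send_rows(
  steps=[
    {"dp": [50, 20, 0], "roll": 0, "jaw": 0},
    {"dp": [90, 30, 0], "roll": 0, "jaw": 0},
    {"dp": [90, 30, 0], "roll": 0, "jaw": 0},
    {"dp": [90, 30, 0], "roll": 0, "jaw": 0},
  ],
)

```text
time_s: 19.6
tcp_pos: [0.4083, -0.39, 0.215]
eef_rot: [180.0, 0.0, -79.8]
contact_force: [-0.1, 0.4, 0.7]
gripper_width: 0.0004
gripper_force: 0.0
```

Run:
```python
from plant import r
from h import *
discang(r,110,212)
t=r.capture("top");s=r.capture("scene")
np.save("pics/c2.npy",[t,s],allow_pickle=True)
t1,s1=np.load("pics/c1.npy",allow_pickle=True)
# changed & bright regions vs. picture taken before the shield push
for nm,k,k1,z in(("top",t,t1,.087),("scene",s,s1,.087)):
    g=cv2.cvtColor(k["image"],cv2.COLOR_BGR2GRAY);g1=cv2.cvtColor(k1["image"],cv2.COLOR_BGR2GRAY)
    m=((g.astype(int)-g1>30)&(g>140)).astype(np.uint8);y=proj(k,[[.6,-.01,.09]])[0].astype(int)
    M=np.zeros_like(m);M[y[1]-30:y[1]+30,y[0]-40:y[0]+40]=1;m*=M
    n,l,st,ce=cv2.connectedComponentsWithStats(m)
    for i in range(1,n):
        if st[i,4]>6:print(nm,st[i],ce[i],ray(k,ce[i],z)[:2])
u=np.radians(196);D=[*(col+.096*np.array([np.cos(u),np.sin(u)])),.087];print("expected disc",D,proj(t,D),proj(s,D))
x=proj(t,D)[0].astype(int);print(cv2.cvtColor(t["image"],cv2.COLOR_BGR2GRAY)[x[1]-10:x[1]+11,x[0]-12:x[0]+22])
print(r.get_state()["tcp_pos"])
```

```text
shield ang 197.0 joint 1.4187381366681486 229.0 med 163.0
top [314 172  14  34 150] [320.32666667 193.25333333] [ 0.58843971 -0.02692992]
scene [313 192  41  17 210] [329.97142857 202.74761905] [ 0.58871742 -0.01976402]
expected disc [np.float64(0.5697188771899214), np.float64(-0.0329611861584319), 0.087] [[322.13698686 199.34523532]] [[320.84012074 202.65400343]]
[[ 63  63  64  64  61  62  66 103 149 171 159 119  80  62  61  60  62  62
   63  62  62  63  65  62  64  66  64  64  63  62  52  41  42  37]
 [ 63  63  63  64  62  62  67  92 137 166 166 134  87  62  62  62  61  61
   62  61  61  61  63  64  62  63  64  65  64  63  54  44  40  38]
 [ 62  63  63  63  63  61  62  79 118 156 167 138  93  65  62  61  61  61
   64  62  64  62  62  62  61  63  64  63  64  62  57  47  43  37]
 [ 63  64  62  62  64  63  62  72 109 151 167 144 105  81  72  66  65  62
   61  64  62  62  62  63  62  63  62  62  63  62  60  52  43  36]
 [ 63  63  63  62  60  62  63  82 122 160 175 160 135 120 104  90  80  68
   61  63  63  63  60  63  62  62  63  60  63  63  58  55  44  38]
 [ 63  64  63  58  57  60  7
[... 1566 characters left out ...]
46 159 159 149 132 111  88  68
   59  55  53  56  67  79  95 114 125 131 141 152 163 169 171 174]
 [120 121 117 111  99  81  68  66  73  83  99 111 112 102  88  77  66  62
   60  58  56  51  48  49  56  64  75  84  95 108 119 126 133 150]
 [122 120 122 118 107  86  69  62  62  65  68  72  71  69  65  62  62  61
   62  61  58  57  55  53  54  57  58  63  68  73  77  82  87 104]
 [122 122 121 118 108  89  69  63  62  60  61  62  61  60  61  61  62  59
   61  60  61  59  60  60  61  58  61  60  61  60  62  61  62  70]
 [120 122 122 120 108  88  67  63  61  63  62  62  62  61  61  61  61  61
   62  61  63  62  61  62  63  61  60  61  62  61  60  61  58  63]]
[ 0.40904029 -0.38907835  0.21548294]
```

```bash
python3 -c "
from plant import r
print(r.close_job())"
```

```text
the job is handed in; nothing more can be done
None
```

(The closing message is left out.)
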